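# Start the light-curing unit

### The arm

A 6-joint arm with a two-finger parallel gripper is mounted at the origin on the work surface. World frame = base frame: x ahead of the robot, y to its left, z up, the work surface at z = 0. Lengths are in mm, angles in degrees, forces in N, time in s.
With the tool pointing down it reaches from about 300 to 850 mm from the base axis. Payload 4.2 kg.
Tool frame: the origin (TCP) lies midway between the tips of the shut fingers; the grasp point (between the pads) lies 19 mm behind it; z points along the fingers, y is the line along which they close (so a half turn about z gives the same grasp; the last joint's range is limited). The gripper opens to 91 mm and grips with 3 to 60 N. Pads are 32 mm wide; open, the fingers measure 118 mm over their backs; the gripper's body (76 mm by 178 mm) begins 60 mm behind the grasp point.
Start: joints at [62.911, 18.312, 89.639, -0, 72.044, -1.146], TCP at [251.559, 517.07, 213.976] pointing down, gripper open.
Joint ranges: [-177.97, 177.97], [-48.28, 115.42], [12.27, 149.76], [-77.06, 257.06], [2.81, 150.46], [-146.56, 146.56]. Speed limits (degrees/s): [147.25, 147.25, 180, 180, 180, 180].

### API

Orientations are given as [roll, pitch, yaw] about the fixed x, y, z axes, in that order (R = Rz(yaw) Ry(pitch) Rx(roll)).
In Python, from workcell import env gives the robot as it stands.
- The arm moves only by the tool send_rows, never from a script. Its argument "steps" is a list that holds one entry, the list of rows, each a list of 5 numbers: the shift along the tool's x, y, z scaled (see below), then the turn about the tool's z scaled (see below), then the opening, from 0 (shut) to 1 (fully open). In form: [[[dx, dy, dz, yaw, fingers], ...]]. A call has 1 to 5 rows; each row shifts and turns the commanded pose from where the row before left it, along the tool's axes as they then stand; what a row does not reach is not made up. The controller multiplies each number of a shift by 0.04 m and each number of a turn by 0.12 rad. A row lasts 1/12 s, in which the tool goes at most 41.7 mm and 7.16 degrees, less where a joint would pass 70% of its speed; a pose out of reach is approached as far as the arm can. A call with a number of a shift or a turn outside -1 to 1 is refused whole. A call with a gripper value outside its range is refused whole. The fingers move at their own pace and stop on an object; "squeeze" is the grip in N (left out, the last holds). Time passes only in rows, so rows that do not move let the fingers close. It gives the time, the measured TCP pose, the force, the opening and the grip force at its end, in the units of the state.
- env.state(): the state, without advancing time (a new reading comes with each control period).
- env.grab_frame(name): name is "scene" or "side" or "wrist"; returns a dict with "pixels" (480x640x3 uint8, red, green, blue), "depth" (480x640 float32, mm along the optical axis (not along the pixel's ray), 0 where there is no reading), "intrinsics" (3x3 intrinsics, pixels), "dist" ([k1, k2, p1, p2, k3] as OpenCV has them; the pictures are not rectified), "cam_to_world" (4x4, takes a point from camera to world coordinates). Camera axes: x right, y down, z forward; pixel columns grow to the right and rows downward; lengths in mm; the calibration is good to about 2 mm. A picture is of the moment at which its call begins.
- env.job_done(): hands the job in; it is judged then, once.
The state is a dict: "time_s": time; "qpos": joint angles; "qvel": joint speeds; "effort": joint torques, N m; "ee_pos": TCP position; "ee_rot": TCP orientation; "force": force on the tool from outside, world axes, zero at the start; "torque": the same for the moment, N m; "gripper_width": finger opening in mm; "gripper_force": force on a finger pad.
Only numpy, scipy, OpenCV 4.12 (cv2) and the standard library are available. Lean on these libraries where they do the work, as an engineer would, in place of code of your own. Each camera call takes 0.05 s, during which the arm holds its last target. There are 200 camera calls.

### The job

Start a curing cycle on the white light-curing unit with the fingertips only, picking nothing up: gently push its loading tray fully home, so that the front panel closes against the box, then press the large round key on the roof well down with a light touch, let it spring back and take the hand away. Leave the small round key, the square key and the bottle, plaster model and bowl beside the unit alone, and keep the model in the tray lying as it is.

Things in the scene. Friction and masses are not known exactly. Their poses are not given: they have to be found in the camera images.
- unit: Light-curing unit: white box fixed to the bench, 180 mm deep (its x), 240 wide, 82 high, three keys on its flat roof. Origin: centre of the box's footprint on the bench; x points from its open front face (at x = -90 mm, robot side) to its back. Before it an aluminium deck, 4 mm thick, 240 wide, runs 75 mm on towards the robot; the tray slides on it into a chamber 120 wide, 60 high.
- tray: Loose steel tray, about 0.2 kg, 25 to 55 mm out of the unit. Grey upright front panel 140 mm wide, 8 thick, top edge 62 above bench; floor behind it 130 long, 110 wide. Home, the panel lies against the unit's front and the tray's origin is at x = 0 in the unit's frame (negative while out). Origin: underside, 98 mm behind the panel's outer face; x points into the unit. Slides in at 1 to 6 N.
- tray_front (a point): The middle of the outer (robot-side) face of the tray's front panel, 39 mm above the bench; axes as the tray.
- model: The dental plaster model lying in the tray, 66 x 56 mm and 28 mm high, origin at the centre of its underside. It rides in with the tray.
- key_large (a joint): The large round key on the unit's roof, 36 mm across, in any of the three places: m pressed down, 0 up, 0.008 fully down. It moves 8 mm straight down against a spring (about 2 N to start, 4.5 N at 4.5 mm, 6.6 N fully down) and springs back up by itself.
- key_large_top (a point): The centre of the large round key's flat top, 98 mm above the bench with the key up.
- key_small (a joint): The small round key on the roof, 18 mm across: m pressed down, 0 up.
- key_small_top (a point): The centre of the small round key's top, 98 mm above the bench. The three keys' centres are at least 60 mm apart.
- key_square (a joint): The small square key on the roof, 18 x 18 mm: m pressed down, 0 up.
- key_square_top (a point): The centre of the square key's top, 98 mm above the bench.
- vial: Amber bottle with a black cap, 40 mm across, 75 mm high, standing on the bench beside the unit; origin under its centre.
- spare_model: A second plaster model, 66 x 56 mm, 28 mm high, on the bench beside the unit; origin under its centre.
- mixing_bowl: Dark rubber mixing bowl, 90 mm across the rim, 45 mm high, on the bench beside the unit; origin under its centre.

How it is judged (in metres and radians):
On the way, in this order (a step that is already met when the one before it is completed fails the run):
1. the tray is pushed fully home (x of tray in the frame of unit above -0.004 m and value of joint key_large below 0.002 m), for 0.2 s.
2. the large round key is pressed down by the fingers (x of tray in the frame of unit above -0.004 m and value of joint key_large above 0.004 m and contact force between the fingers and key_large above 1 N), for 0.1 s.
At the end, for the whole second after the job is handed in: The tray is home (panel within 4 mm of the unit's front) on its deck and at rest, the model still lies flat in it, the large round key has been pressed at least 4 mm after that and is up again, the other two keys are up, and the bottle, spare model and bowl stand within 12 mm of where they were (x of tray in the frame of unit above -0.004 m and value of joint each of key_large, key_small, key_square below 0.001 m and linear speed of each of tray, model below 0.01 m/s and z of tray in the frame of unit below 0.008 m and angle between model's own z axis and vertical below 0.1 rad and z of model in the frame of tray between 0.003 and 0.01 m and distance of each of vial, spare_model, mixing_bowl from where it was at the start of the episode below 0.012 m and angle between each of vial, spare_model, mixing_bowl's own z axis and vertical below 0.15 rad); the robot touches nothing.
It fails at once if the large round key is pressed before the tray is home (value of joint key_large above 0.002 m and x of tray in the frame of unit below -0.006 m).
It fails at once if another key is pressed (value of joint any of key_small, key_square above 0.0015 m).
It fails at once if a key is pressed hard (over 25 N), or the tray is slammed (over 0.3 m/s) (contact force between the arm and key_large above 25 N or linear speed of tray above 0.3 m/s).
It fails at once if the tray or its model is lifted or tipped, or the model in the tray is shifted about by more than 20 mm ((z of tray in the frame of unit above 0.012 m or angle between tray's own z axis and vertical above 0.12 rad or z of model in the frame of tray above 0.014 m or angle between model's own z axis and vertical above 0.2 rad) or (x of model in the frame of tray above 0 m or x of model in the frame of tray below -0.055 m or y of model in the frame of tray above 0.028 m or y of model in the frame of tray below -0.028 m)).
It fails at once if a bystander is moved by more than 12 mm or tipped (distance of any of vial, spare_model, mixing_bowl from where it was at the start of the episode above 0.012 m or angle between any of vial, spare_model, mixing_bowl's own z axis and vertical above 0.15 rad).
It also fails if it takes over 48 s, if anything falls off the work surface, if the arm or the gripper's body presses on something with over 40 N, if the wrist force passes 120 N, or if a joint passes its speed limit or range.

## Working session

There is one attempt and no reset: what is moved stays moved. The work goes in short steps, Python scripts to look and compute and a tool call to move; the robot and the scene stay as the last step left them, time stands still between calls to the robot, and variables do not carry over. Pictures are saved under pics/ and viewed, at most 10 in all, crops included, and the job is handed in when it is done.

Besides the shell and the picture viewer there is one more tool, called after "Emit:" as name([rows], argument=value, ...), one row to a line, values as JSON. send_rows: Moves the arm, as the interface text tells. Shifts and turns lie within -1 to 1; 1 stands for 0.04 m of shift or 0.12 rad of turn. Its arguments: {"type":"object","properties":{"steps":{"type":"array"},"squeeze":{"type":"number"}},"required":["steps"]}

```bash
mkdir -p pics; ls
cat > h.py <<'E'
import numpy as np, cv2, pickle
from workcell import env
def grab(n,tag):
    f=env.grab_frame(n); pickle.dump(f,open(f'pics/{tag}.pkl','wb'))
    cv2.imwrite(f'pics/{tag}.png',f['pixels'][:,:,::-1]); return f
def load(tag): return pickle.load(open(f'pics/{tag}.pkl','rb'))
def ray(f,px):
    px=np.array(px,float).reshape(-1,1,2)
    u=cv2.undistortPoints(px,np.array(f['intrinsics']),np.array(f['dist']))[:,0]
    T=np.array(f['cam_to_world']); d=np.c_[u,np.ones(len(u))]@T[:3,:3].T
    return T[:3,3],d
def onz(f,px,z):
    o,d=ray(f,px); return o+d*((z-o[2])/d[:,2])[:,None]
def cloud(f):
    h,w=f['depth'].shape; v,u=np.mgrid[:h,:w]
    o,d=ray(f,np.c_[u.ravel(),v.ravel()]); return (o+d*f['depth'].reshape(-1,1)).reshape(h,w,3)
E
python3 - <<'E'
from h import *
for n in('scene','side'):
    f=grab(n,n); print(n,np.round(f['cam_to_world'],2).tolist(),f['intrinsics'])
print(env.state())
E
```

```text
pics
scene [[-0.78, 0.49, -0.39, 964.21], [0.62, 0.59, -0.51, 517.67], [-0.02, -0.64, -0.77, 805.83], [0.0, 0.0, 0.0, 1.0]] [[542.86570532   0.         322.34590949]
 [  0.         542.86570532 233.65273616]
 [  0.           0.           1.        ]]
side [[0.88, -0.36, 0.31, 253.69], [-0.47, -0.65, 0.59, -593.89], [-0.01, -0.67, -0.75, 865.32], [0.0, 0.0, 0.0, 1.0]] [[594.45625536   0.         322.74743955]
 [  0.         594.45625536 243.03660104]
 [  0.           0.           1.        ]]
{'time_s': 0.1, 'qpos': array([ 6.29096683e+01,  1.83473563e+01,  8.96995937e+01,  1.93012230e-04,
        7.20442830e+01, -1.14575514e+00]), 'qvel': array([-0.00540425,  0.00807366, -0.1685485 ,  0.02305049,  0.04013166,
       -0.04517782]), 'effort': array([-1.24905288e-03, -4.13333988e+01, -2.32510310e+01,  7.28089339e-02,
        4.22378769e-02, -5.63575009e-05]), 'ee_pos': array([251.35242735, 516.64534481, 213.2093885 ]), 'ee_rot': array([-1.79908789e+02, -2.00776153e-03,  1.54055362e+02]), 'force': array([-1.03185361,  0.16684734,  0.10119718]), 'torque': array([ 0.00293567,  0.03982643, -0.04670965]), 'gripper_force': 0.0, 'gripper_width': 91.22053846214122}
```

View pics/scene.png

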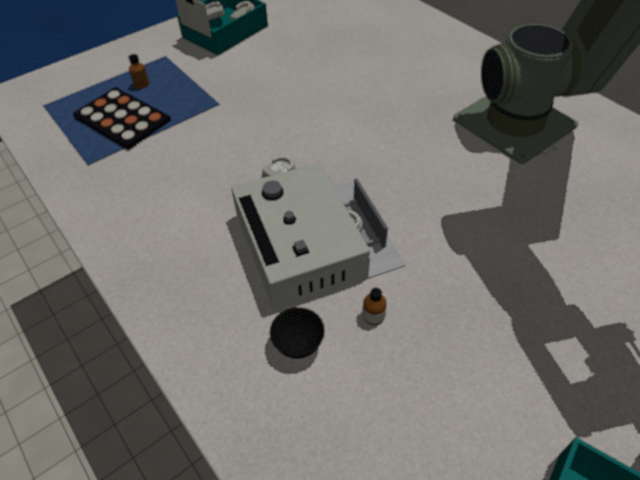

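View pics/side.png

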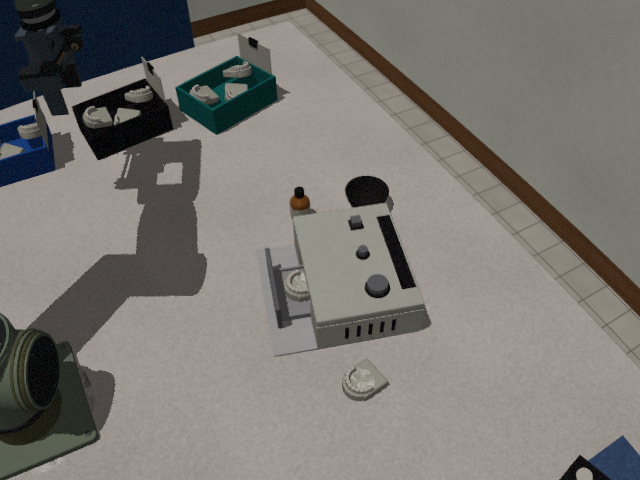

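Scene view: large key at (273,189), small (290,217), square (301,247), tray panel around (370,212), vial (374,305), bowl (297,333). Side view: large key (377,286), small (362,252), square (356,222), panel around (268,283), spare model (364,380).

```bash
cat > m.py <<'E'
from h import *
def keys(f,seeds):
    hsv=f['pixels'].astype(int).max(2); out=[]
    for s in seeds:
        x,y=s; w=16; p=hsv[y-w:y+w,x-w:x+w].astype(np.uint8)
        _,m=cv2.threshold(p,0,255,cv2.THRESH_BINARY_INV+cv2.THRESH_OTSU)
        n,l,st,c=cv2.connectedComponentsWithStats(m); k=l[w,w]
        out.append((c[k]+[x-w,y-w]).tolist()); print(s,np.round(out[-1],1),st[k])
    return out
if __name__=='__main__':
    K={}
    for n,s in(('scene',[(273,189),(290,217),(301,247)]),('side',[(377,286),(362,252),(356,222)])):
        f=load(n); K[n]=(f,keys(f,s)); print(n,onz(f,K[n][1],94).round(1).tolist())
        P=cloud(f); m=(abs(P[...,2]-82)<5); q=P[m]
        print('z med',np.median(q[:,2]))
        mm=m.astype(np.uint8); nn,l,st,c=cv2.connectedComponentsWithStats(mm); k=1+st[1:,4].argmax()
        q=P[l==k]; r=cv2.minAreaRect(q[:,:2].astype(np.float32)); print('roof',r,np.median(q[:,2]))
    (fa,a),(fb,b)=K['scene'],K['side']
    oa,da=ray(fa,a); ob,db=ray(fb,b)
    for u,v in zip(da,db):
        t=np.linalg.lstsq(np.c_[u,-v],ob-oa,rcond=None)[0]; p,q=oa+u*t[0],ob+v*t[1]; print('tri',((p+q)/2).round(1),np.linalg.norm(p-q).round(1))
E
python3 m.py
```

```text
(273, 189) [271.9 190.8] [  4   8  23  20 358]
(290, 217) [288.8 218.2] [  9  10  13  14 141]
(301, 247) [299.8 248.4] [  7   9  17  17 198]
scene [[609.6, -96.5, 94.0], [625.6, -22.2, 94.0], [651.4, 44.0, 94.0]]
z med 82.59796989371625
roof ((606.8158569335938, -25.129058837890625), (243.45460510253906, 180.68914794921875), 72.87919616699219) 82.61155852581726
(377, 286) [377.1 286.3] [  3   5  26  23 473]
(362, 252) [362.2 252.7] [ 10  10  14  14 150]
(356, 222) [355.3 222.7] [  8   9  16  15 173]
side [[602.3, -108.6, 94.0], [618.1, -34.5, 94.0], [643.5, 32.6, 94.0]]
z med 82.48810828891578
roof ((606.9261474609375, -27.474090576171875), (244.0828094482422, 181.616455078125), 72.85887908935547) 82.52448322744203
tri [ 605.8 -103.5   86. ] 0.4
tri [621.8 -28.5  85.8] 0.3
tri [647.7  38.9  86.1] 0.5
```

```bash
cat > d.py <<'E'
from h import *
th=np.deg2rad(-17.13); R=np.array([[np.cos(th),-np.sin(th)],[np.sin(th),np.cos(th)]]); C=np.array([606.9,-26.3])
def toU(p): return (np.asarray(p)-C)@R
def toW(p): return np.asarray(p)@R.T+C
def keytops(f):
    P=cloud(f); U=toU(P[...,:2]); m=(P[...,2]>93.5)&(P[...,2]<104)&(abs(U[...,0])<90)&(abs(U[...,1])<120)
    n,l,st,c=cv2.connectedComponentsWithStats(m.astype(np.uint8),connectivity=4)
    for k in range(1,n):
        if st[k,4]>20:
            q=P[l==k]; (cx,cy),r=cv2.minEnclosingCircle(q[:,:2].astype(np.float32)); mid=q[:,:2].mean(0)
            print(' key',st[k,4],'px',c[k].round(1),'W',mid.round(1),(round(cx,1),round(cy,1)),'r',round(r,1),'z',np.median(q[:,2]).round(1),'U',toU(mid).round(1))
def panel(f):
    P=cloud(f); U=toU(P[...,:2]); x,y=U[...,0],U[...,1]
    m=(x<-100)&(x>-170)&(abs(y)<75)&(P[...,2]>58)&(P[...,2]<66)
    print(' panel top n',m.sum(),'x pct',np.percentile(x[m],[2,10,50,90,98]).round(1),'y',np.percentile(y[m],[1,50,99]).round(1),'z',np.percentile(P[m][:,2],[50,95]).round(1))
    m=(x<-100)&(x>-170)&(abs(y)<60)&(P[...,2]>20)&(P[...,2]<58)
    print(' face n',m.sum(),np.percentile(x[m],[2,50,98]).round(1))
if __name__=='__main__':
    import sys
    for n in sys.argv[1:]:
        f=load(n); print(n); keytops(f); panel(f)
E
python3 d.py scene side
python3 - <<'E'
from d import *
for n in('scene','side'):
    P=cloud(load(n)); U=toU(P[...,:2]); m=(P[...,2]>12)&(abs(U[...,0])<250)&(abs(U[...,1])>130)&(abs(U[...,1])<260)
    k,l,st,c=cv2.connectedComponentsWithStats(m.astype(np.uint8))
    for i in range(1,k):
        if st[i,4]>60: print(n,'bystander U',U[l==i].min(0).round(),U[l==i].max(0).round(),P[l==i][:,2].max().round())
E
```

```text
scene
 key 230 px [271.8 187.2] W [ 606.4 -100.5] (605.0, -101.3) r 18.6 z 98.1 U [ 21.4 -71.1]
 key 74 px [288.7 214.6] W [622.4 -26.4] (621.7, -28.2) r 10.2 z 97.8 U [14.8  4.5]
 key 108 px [300.1 244.8] W [648.1  40.6] (647.5, 39.6) r 12.8 z 98.0 U [19.6 76.1]
 panel top n 257 x pct [-149.1 -148.  -144.3 -141.6 -140.9] y [-67.1   5.9  70.6] z [62.1 64.3]
 face n 544 [-142.9 -141.5 -108.6]
side
 key 90 px [355.3 219.9] W [645.4  35.7] (645.8, 37.4) r 12.9 z 97.7 U [18.5 70.6]
 key 73 px [362.2 249.6] W [619.8 -31.2] (620.3, -30.6) r 9.6 z 98.1 U [13.8 -0.9]
 key 322 px [377.2 282.7] W [ 604.4 -105.3] (605.9, -104.2) r 19.0 z 98.7 U [ 20.9 -76.2]
 panel top n 291 x pct [-149.5 -148.8 -145.7 -142.5 -141.7] y [-69.4  -7.3  66.7] z [62.2 64.7]
 face n 367 [-149.6 -111.9 -100.5]
scene bystander U [ -64. -226.] [   7. -175.] 31.0
scene bystander U [-84. 179.] [-45. 218.] 79.0
scene bystander U [ 28. 153.] [116. 243.] 48.0
side bystander U [ 28. 153.] [117. 242.] 50.0
side bystander U [-86. 169.] [-46. 207.] 79.0
side bystander U [ -65. -232.] [   6. -165.] 33.0
```

Panel's outer face stands at unit x ≈ -149.5 (home at -98). Large key at world (605.4, -102.9), top at 98. First I turn the tool in line with the unit (tool x = -unit x), then go over to the tray.

Emit:
send_rows([
  [[0,0,0,-0.64,0],[0,0,0,-0.64,0],[-0.5,-0.7,0,0,0],[-0.5,-0.7,0,0,0],[-0.5,-0.7,0,0,0]],
], squeeze=10)

```text
time_s: 0.52
ee_pos: [284.0, 417.9, 213.2]
ee_rot: [-179.9, -0.0, 162.9]
force: [1.3, -1.2, 0.1]
gripper_width: 60.5
gripper_force: 0.0
```

Emit:
send_rows([
  [[-0.55,-0.75,0,0,0],[-0.55,-0.75,0,0,0],[-0.55,-0.75,0,0,0],[-0.55,-0.75,0,0,0],[-0.55,-0.75,0,0,0]],
])

```text
time_s: 0.93
ee_pos: [344.9, 241.5, 213.7]
ee_rot: [-180.0, -0.0, 162.9]
force: [0.8, -0.6, -1.5]
gripper_width: 27.5
gripper_force: 0.0
```

Emit:
send_rows([
  [[-0.55,-0.75,0,0,0],[-0.55,-0.75,0,0,0],[-0.55,-0.75,0,0,0],[0,0,0,0,0],[0,0,0,0,0]],
])

```text
time_s: 1.35
ee_pos: [381.8, 136.5, 213.8]
ee_rot: [180.0, -0.0, 162.6]
force: [-0.7, 0.4, 0.1]
gripper_width: 0.3
gripper_force: 0.0
```

Run:
```python
from d import *
s=env.state(); print(s['time_s'],s['ee_pos'],s['ee_rot'],toU(s['ee_pos'][:2]),s['force'],s['gripper_width'])
```

```text
1.35 [381.76865425 136.46902635 213.77972091] [ 1.79992901e+02 -3.08200691e-02  1.62588391e+02] [-263.08638613   89.23806481] [-0.66690821  0.42673135  0.14791396] 0.31532303228438907
```

Emit:
send_rows([
  [[-0.45,-0.55,0,0,0],[-0.45,-0.55,0,0,0],[-0.45,-0.55,0,0,0],[-0.45,-0.55,0,0,0],[0,0,0.9,0,0]],
])

```text
time_s: 1.77
ee_pos: [431.1, 31.1, 182.6]
ee_rot: [179.8, 0.9, 162.8]
force: [1.8, 0.7, 0.2]
gripper_width: 0.3
gripper_force: 0.0
```

Emit:
send_rows([
  [[0,0,0.9,0,0],[0,0,0.9,0,0],[0,0,0.7,0,0],[0,0,0.4,0,0],[0,0,0,0,0]],
])

```text
time_s: 2.18
ee_pos: [421.4, 34.0, 58.7]
ee_rot: [-179.9, -0.5, 163.0]
force: [-0.3, 0.4, 0.4]
gripper_width: 0.4
gripper_force: 0.0
```

Run:
```python
from d import *
grab('side','side2')
s=env.state(); print(s['time_s'],s['ee_pos'],s['ee_rot'],toU(s['ee_pos'][:2]),s['force'],s['gripper_width'])
```

```text
2.2333 [423.04101691  33.89973487  60.58005461] [-179.93521417   -0.2505189   162.96707884] [-193.43407516    3.37524952] [-0.0278953   0.15626401  0.37848934] 0.4984490960073581
```

View pics/side2.png

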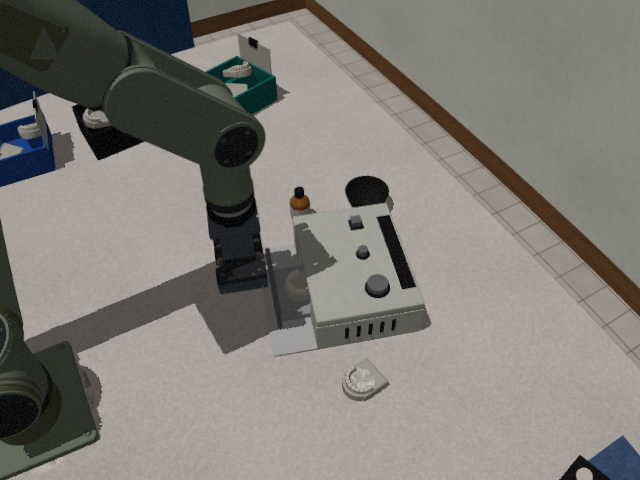

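The fingers stand just before the panel (front at about (268,280)). Lower, then push slowly.

Emit:
send_rows([
  [[0,0,0.5,0,0],[0,-0.05,0.5,0,0],[-0.25,0,0,0,0],[-0.15,0,0,0,0],[-0.1,0,0,0,0]],
])

```text
time_s: 2.65
ee_pos: [446.1, 25.1, 23.6]
ee_rot: [179.9, 0.3, 162.9]
force: [0.5, -0.2, -0.6]
gripper_width: 0.4
gripper_force: 0.0
```

Emit:
send_rows([
  [[-0.1,0,0,0,0],[-0.1,0,0,0,0],[-0.1,0,0,0,0],[-0.1,0,0,0,0],[-0.1,0,0,0,0]],
])

```text
time_s: 3.07
ee_pos: [461.9, 18.8, 22.2]
ee_rot: [-180.0, -0.0, 162.9]
force: [-4.3, 1.2, 2.4]
gripper_width: 0.5
gripper_force: 2.1
```

Emit:
send_rows([
  [[-0.1,0,0,0,0],[-0.1,0,0,0,0],[-0.1,0,0,0,0],[-0.1,0,0,0,0],[-0.1,0,0,0,0]],
])

```text
time_s: 3.48
ee_pos: [481.4, 12.9, 21.9]
ee_rot: [-180.0, -0.0, 162.9]
force: [-3.4, 0.1, 3.0]
gripper_width: 0.3
gripper_force: 2.2
```

Run:
```python
from d import *
s=env.state(); print(s['time_s'],s['ee_pos'],s['ee_rot'],toU(s['ee_pos'][:2]),s['force'],s['gripper_width'])
```

```text
3.4833 [481.44194055  12.88620691  21.89394464] [-1.79999561e+02 -1.89419214e-02  1.62854501e+02] [-131.43453929    0.49535534] [-3.41557417  0.13517864  3.00566278] 0.3187564277303854
```

Emit:
send_rows([
  [[-0.1,0,0,0,0],[-0.1,0,0,0,0],[-0.05,0,0,0,0],[-0.05,0,0,0,0],[0,0,0,0,0]],
])

```text
time_s: 3.9
ee_pos: [493.5, 9.3, 21.9]
ee_rot: [180.0, 0.1, 162.9]
force: [-1.9, 0.7, 0.6]
gripper_width: 0.7
gripper_force: 0.7
```

Emit:
send_rows([
  [[-0.04,0,0,0,0],[-0.04,0,0,0,0],[-0.04,0,0,0,0],[0,0,0,0,0]],
])

```text
time_s: 4.23
ee_pos: [495.9, 8.4, 21.8]
ee_rot: [-180.0, -0.2, 162.8]
force: [-5.2, 3.4, 4.2]
gripper_width: 0.2
gripper_force: 3.2
```

Emit:
send_rows([
  [[-0.04,0,0,0,0],[-0.04,0,0,0,0],[-0.04,0,0,0,0],[0,0,0,0,0]],
])

```text
time_s: 4.57
ee_pos: [495.6, 8.4, 21.7]
ee_rot: [-179.9, -0.8, 162.8]
force: [-16.3, 8.8, 12.0]
gripper_width: 0.4
gripper_force: 8.9
```

The TCP no longer advances and the force has risen: home. Retreat, lift, look.

Emit:
send_rows([
  [[0.1,0,0,0,0],[0.2,0,0,0,0],[0.5,0,0,0,0],[0.5,0,0,0,0],[0,0,-0.8,0,0]],
])

```text
time_s: 4.98
ee_pos: [444.3, 22.3, 49.7]
ee_rot: [-179.7, -0.8, 162.9]
force: [-0.8, 0.2, -0.1]
gripper_width: 0.6
gripper_force: 0.0
```

Emit:
send_rows([
  [[0,0,-0.8,0,0],[0,0,-0.8,0,0],[0,0,-0.8,0,0],[0,0,-0.3,0,0],[0,0,0,0,0]],
])

```text
time_s: 5.4
ee_pos: [455.6, 21.9, 165.7]
ee_rot: [179.8, 0.6, 162.9]
force: [0.4, -0.1, -0.2]
gripper_width: 0.6
gripper_force: 0.0
```

Run:
```python
from d import *
s=env.state(); print(s['time_s'],s['ee_pos'],s['ee_rot'],toU(s['ee_pos'][:2]),s['force'])
for n,t in(('side','side3'),('scene','scene3'),('wrist','wrist3')):
    f=grab(n,t); P=cloud(f); U=toU(P[...,:2]); x,y=U[...,0],U[...,1]; print(t); keytops(f)
    m=(x>-120)&(x<-70)&(abs(y)<60)&(P[...,2]>55)&(P[...,2]<66); print(m.sum(), np.percentile(x[m],[2,10,50,90,98]).round(1) if m.any() else 0)
a=cv2.imread('pics/side3.png')[180:400,220:460]; b=cv2.imread('pics/wrist3.png')
cv2.imwrite('pics/c3.png',np.hstack([cv2.resize(a,(400,367)),cv2.resize(b,(400,367))]))
```

```text
5.4 [455.62246223  21.85124843 165.68388584] [179.81676444   0.61031619 162.85667999] [-158.74920771    1.45780981] [ 0.41056143 -0.12518943 -0.23762998]
side3
 key 89 px [355.4 219.8] W [645.7  35.9] (645.9, 37.0) r 12.0 z 97.5 U [18.7 70.8]
 key 70 px [362.3 249.4] W [620.4 -30.8] (619.9, -30.0) r 9.2 z 97.6 U [14.2 -0.3]
 key 322 px [377.2 282.7] W [ 604.4 -105.3] (604.7, -104.2) r 18.9 z 98.8 U [ 20.9 -76.3]
258 [-98.1 -97.7 -94.4 -91.2 -90.2]
scene3
 key 236 px [271.8 187.3] W [ 606.5 -100.3] (606.2, -102.6) r 19.1 z 98.3 U [ 21.5 -70.9]
 key 71 px [288.7 214.5] W [622.3 -26.4] (621.7, -26.7) r 9.6 z 97.7 U [14.8  4.4]
 key 107 px [300.  244.8] W [648.3  40.6] (647.6, 39.8) r 12.1 z 98.3 U [19.9 76.2]
22 [-98.5 -98.2 -97.6 -96.7 -96.4]
wrist3
23 [-99.4 -99.3 -97.8 -93.5 -92.4]
```

View pics/c3.png

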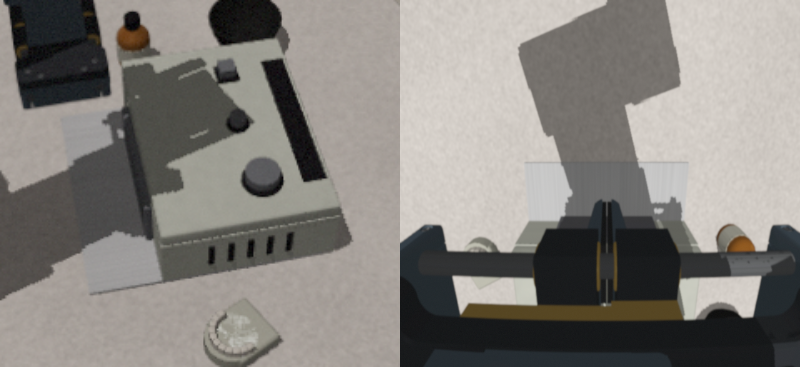

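The panel lies against the unit's front (outer face at unit x ≈ -98), all keys up at 98 (large key at (262,175) in the left crop). Now over the large key.

Emit:
send_rows([
  [[-0.75,-0.31,0,0,0],[-0.75,-0.31,0,0,0],[-0.75,-0.31,0,0,0],[-0.75,-0.31,0,0,0],[-0.75,-0.31,0,0,0]],
])

```text
time_s: 5.97
ee_pos: [577.4, -82.5, 159.5]
ee_rot: [-180.0, -0.2, 162.9]
force: [0.5, -0.1, -0.4]
gripper_width: 0.2
gripper_force: 0.0
```

Emit:
send_rows([
  [[-0.75,-0.31,0,0,0],[0,0,0,0,0],[0,0,0,0,0],[0,0,0,0,0]],
])

```text
time_s: 6.3
ee_pos: [600.9, -101.8, 159.9]
ee_rot: [-180.0, -0.2, 162.8]
force: [0.0, 1.1, 0.3]
gripper_width: 0.7
gripper_force: 0.0
```

Run:
```python
from d import *
s=env.state(); print(s['time_s'],s['ee_pos'],s['ee_rot'],toU(s['ee_pos'][:2]),s['force'])
```

```text
6.3 [ 600.86201115 -101.79659783  159.87595159] [-179.99311919   -0.24349175  162.8404448 ] [ 16.46668639 -73.92592125] [0.04200059 1.06391303 0.27322263]
```

Emit:
send_rows([
  [[-0.12,0,0.4,0,0],[0,0,0.4,0,0],[0,0,0.4,0,0],[0,0,0.1,0,0],[0,0,0,0,0]],
])

```text
time_s: 6.72
ee_pos: [604.8, -102.5, 108.5]
ee_rot: [-180.0, -0.2, 162.9]
force: [0.7, 0.8, 0.0]
gripper_width: 0.2
gripper_force: 0.0
```

Emit:
send_rows([
  [[0,0,0.04,0,0],[0,0,0.04,0,0],[0,0,0.04,0,0],[0,0,0.04,0,0],[0,0,0,0,0]],
])

```text
time_s: 7.13
ee_pos: [606.8, -103.6, 103.7]
ee_rot: [180.0, 0.0, 162.9]
force: [0.2, -0.1, -0.6]
gripper_width: 0.6
gripper_force: 0.0
```

Emit:
send_rows([
  [[0,0,0.04,0,0],[0,0,0.04,0,0],[0,0,0.04,0,0],[0,0,0.04,0,0],[0,0,0,0,0]],
])

```text
time_s: 7.55
ee_pos: [606.8, -103.6, 97.1]
ee_rot: [180.0, -0.0, 162.9]
force: [-0.5, 0.6, 2.9]
gripper_width: 0.6
gripper_force: 1.2
```

Emit:
send_rows([
  [[0,0,0.04,0,0],[0,0,0.04,0,0],[0,0,0,0,0]],
])

```text
time_s: 7.8
ee_pos: [606.8, -103.6, 94.1]
ee_rot: [180.0, 0.0, 162.9]
force: [-0.6, -0.1, 4.0]
gripper_width: 0.2
gripper_force: 2.1
```

Emit:
send_rows([
  [[0,0,0.04,0,0],[0,0,0.04,0,0],[0,0,0,0,0],[0,0,0,0,0],[0,0,0,0,0]],
])

```text
time_s: 8.22
ee_pos: [606.9, -103.7, 91.2]
ee_rot: [180.0, 0.0, 162.9]
force: [-1.8, 1.3, 6.6]
gripper_width: -0.1
gripper_force: 3.0
```

6.6 N about 7 mm down: well pressed. Release and lift away.

Emit:
send_rows([
  [[0,0,-0.1,0,0],[0,0,-0.2,0,0],[0,0,-0.5,0,0],[0,0,-0.8,0,0],[0,0,-0.8,0,0]],
])

```text
time_s: 8.63
ee_pos: [605.9, -103.4, 186.7]
ee_rot: [-180.0, -0.2, 162.9]
force: [-0.2, -0.7, 0.7]
gripper_width: 0.5
gripper_force: 0.0
```

Emit:
send_rows([
  [[0.7,0,-0.2,0,0],[0.8,0,0,0,0],[0.8,0,0,0,0],[0.8,0,0,0,0],[0.8,0,0,0,0]],
])

```text
time_s: 9.05
ee_pos: [456.1, -57.2, 194.6]
ee_rot: [180.0, -0.0, 162.8]
force: [0.6, -0.2, -0.2]
gripper_width: 0.3
gripper_force: 0.0
```

Emit:
send_rows([
  [[0.4,0,0,0,0],[0,0,0,0,0],[0,0,0,0,0],[0,0,0,0,0],[0,0,0,0,0]],
])

```text
time_s: 9.47
ee_pos: [443.8, -53.2, 194.8]
ee_rot: [180.0, 0.0, 162.8]
force: [0.6, -0.1, -0.5]
gripper_width: 0.4
gripper_force: 0.0
```

Run:
```python
from d import *
s=env.state(); print(s['time_s'],s['ee_pos'],s['force'])
for n,t in(('side','side4'),('scene','scene4')):
    f=grab(n,t); P=cloud(f); U=toU(P[...,:2]); x,y=U[...,0],U[...,1]; print(t); keytops(f)
    m=(x>-120)&(x<-70)&(abs(y)<60)&(P[...,2]>55)&(P[...,2]<66); print(m.sum(), np.percentile(x[m],[2,50,98]).round(1) if m.any() else 0)
```

```text
9.4667 [443.76392388 -53.23959691 194.77388462] [ 0.6064704  -0.13798672 -0.47094849]
side4
 key 91 px [355.4 219.9] W [645.3  35.5] (646.7, 36.3) r 12.4 z 98.0 U [18.5 70.3]
 key 72 px [362.4 249.6] W [620.3 -31. ] (621.1, -30.4) r 9.7 z 97.4 U [14.2 -0.6]
 key 327 px [377.3 282.7] W [ 604.5 -105.4] (606.0, -104.6) r 18.6 z 98.8 U [ 21.  -76.3]
176 [-98.2 -94.5 -90.3]
scene4
 key 238 px [271.9 187.4] W [ 606.5 -100.1] (606.7, -101.6) r 19.3 z 98.3 U [ 21.4 -70.6]
 key 73 px [288.8 214.7] W [622.6 -25.8] (622.2, -26.5) r 10.3 z 98.3 U [14.9  5.1]
 key 105 px [300.2 244.7] W [648.   40.7] (647.9, 39.2) r 12.2 z 98.1 U [19.5 76.2]
22 [-98.8 -97.4 -96. ]
```

View pics/side4.png

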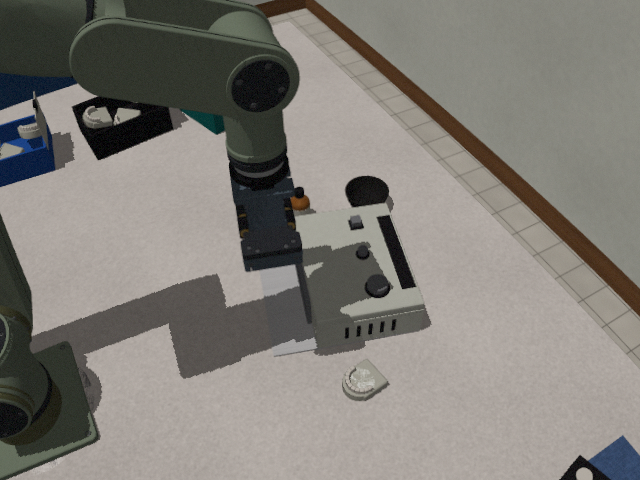

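The hand is clear, the tray shut, all keys up (large at (377,283)) and the bystanders in place.

```bash
python3 -c "
from workcell import env
print(env.job_done())"
```

```text
the job is handed in; nothing more can be done
None
```

I pushed the tray home, pressed the large round key about 7 mm down at 6.6 N, and it sprang back up. The other keys and the objects beside the unit look untouched in the last pictures, and I handed the job in at about 9.5 s with the hand clear; the hand-in returned no verdict.

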